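Brush out the treat dispenser and hold its spring slide open at the mark

TASK

Clean out the empty treat dispenser: with its slide shut, take the long bottle brush out of its porcelain stand, run it down inside the hopper to the slide and back up to the mouth, two times over, and stand it back in its stand. Then pull the spring-return slide out by its upright tab until the slide's front edge is level with the lines cut across the two guide rails, so that the last crumbs can drop into the bowl below, and finish while still holding it there: do not let go. Leave the bowl under the gate and do not disturb the other things on the table.

Things in the scene. Friction and masses are not known exactly. Their poses are not given: they have to be found in the camera images.
- dispenser: Treat dispenser fixed to the table: round steel hopper on an aluminium gate block (100 x 120 mm, z 50 to 74 mm) on two side panels and a 130 x 130 mm foot plate 4 mm thick. Origin on the table under the hopper's axis, z up; its -x is the front, the way the slide is pulled (towards the robot, give or take 15 degrees). The slide's tail and spring sleeves reach back to x = 121 mm.
- mark (a point): Midway between the two marks: black lines cut across the tops of the dispenser's two guide rails, at dispenser x = -159 mm, 70 mm above the table. The rails (8 mm wide, tops at z 70, at y = +-38 mm) run forward from the gate block on both sides of the slide to an end-stop bar at x = -173 to -183 mm.
- hopper_mouth (a point): Centre of the hopper's open mouth, on its axis, 165 mm above the table, 101 mm above the slide's shut blade that closes the bottom. Wall 3 mm; 88 mm wide inside (94 outside) at the mouth, narrowing to a straight bore 54 mm wide in the lower half (below z 119 mm). Axes as the dispenser's.
- slide (a joint): How far the slide is pulled out, in m, along the dispenser's -x: 0 shut (blade's front edge at dispenser x = -114 mm), 0.045 with that front edge level with the lines on the rails (gate fully open), 0.058 at the end stop, too far. Springs draw it shut: 4 N at 0, 9 N at the mark; it goes home as soon as it is let go.
- slide_grip (a point): Point to grip on the slide's upright tab, 106 mm above the table, 100 mm in front of the hopper's axis when shut; it travels with the slide. The tab's black sleeve is 14 mm thick (dispenser y), 26 mm long (dispenser x) and 42 mm high (z 83 to 125 mm); free on both sides. Axes as the dispenser's.
- brush: Long bottle brush, 178 mm, 0.06 to 0.13 kg, standing upright, head down, in the bore of its porcelain stand. Origin at the centre of the head's flat underside (the tip), z up the handle. White round head 47 mm across the bristles (solid to 40 mm) and 55 mm long, thin wire stem, then a round wooden handle of 18 mm diameter from 86 to 178 mm above the tip.
- brush_grip (a point): Point on the axis of the brush's wooden handle, 140 mm above the tip: where to grip it from above (38 mm of handle remain above).
- brush_stand: White porcelain stand for the bottle brush: a straight round tumbler 72 mm wide and 92 mm high, loose, 0.55 kg; bore 54 mm wide, inner floor 8 mm above its underside. Origin at the centre of its underside, z up. It may stand left or right of the dispenser.
- bowl: Empty white porcelain bowl, 90 mm wide, 40 mm high, on the dispenser's foot plate right under the gate; loose. Origin at the centre of its underside.
- tin: Bystander: lidded round metal tin, 75 mm wide, 72 mm high. Origin under its centre.
- shaker: Bystander: steel powder shaker with a domed top, 61 mm wide, 103 mm high. Origin under its centre.
- hopper_lid: Bystander: the hopper's steel lid, a 98 mm disc with a small knob, 27 mm high, lying on the table. Origin under its centre.
- yellow_brush: Bystander: yellow plastic fur brush lying on its bristles, 190 mm long, 52 mm wide, 29 mm high. Origin near its middle, on the table.
- bamboo_tray: Bystander: flat bamboo tray 160 x 220 mm, 22 mm high. Origin under its centre.
- nail_clipper: Bystander: small steel nail clipper, 85 mm long, lying in the tray. Origin under its centre.
- lotion_bottle: Bystander: amber bottle, 60 mm wide, 170 mm high. Origin under its centre.

How it is judged:
On the way, in this order (a step that is already met when the one before it is completed fails the run):
1. the brush is down inside the hopper, near the shut slide (z of brush in the frame of hopper_mouth below -0.078 m and horizontal distance between brush and hopper_mouth below 0.02 m and value of joint slide below 0.008 m), for 0.05 s.
2. it is drawn up to the mouth (z of brush in the frame of hopper_mouth above -0.035 m and horizontal distance between brush and hopper_mouth below 0.06 m), for 0.05 s.
3. it is down at the shut slide a second time (all of step 1), for 0.05 s.
4. it is drawn up to the mouth again (all of step 2), for 0.05 s.
5. the brush stands in its stand again, let go, the slide still shut (horizontal distance between brush and brush_stand below 0.02 m and z of brush in the frame of brush_stand between 0 and 0.02 m and angle between brush's own z axis and vertical below 0.3 rad and angle between brush_stand's own z axis and vertical below 0.1 rad and contact force between the fingers and brush below 0.1 N and value of joint slide below 0.008 m), for 0.2 s.
At the end, for the whole second after the job is handed in: The slide is held by the fingers, still, with its front edge within 5 mm of the lines on the rails (joint 0.040 to 0.050); the brush stands free in its stand, tip on the stand's floor and leaning less than 17 degrees; the bowl is under the gate within 20 mm of the hopper's axis (value of joint slide between 0.04 and 0.05 m and velocity of joint slide between -0.01 and 0.01 m/s and contact force between the fingers and slide above 1.5 N and horizontal distance between brush and brush_stand below 0.02 m and z of brush in the frame of brush_stand between 0 and 0.02 m and angle between brush's own z axis and vertical below 0.3 rad and angle between brush_stand's own z axis and vertical below 0.1 rad and contact force between the fingers and brush below 0.1 N and horizontal distance between bowl and dispenser below 0.02 m); the arm keeps its last pose, push and grip.
It fails at once if another thing on the table is pushed more than 30 mm or tipped over (distance of any of tin, shaker, hopper_lid, yellow_brush, bamboo_tray, nail_clipper, lotion_bottle from where it was at the start of the episode above 0.03 m or angle between any of tin, shaker, lotion_bottle's own z axis and vertical above 0.5 rad).
It fails at once if the bowl is pushed out from under the gate (horizontal distance between bowl and dispenser above 0.025 m).
It also fails if it takes over 64 s, if anything falls off the work surface, if the arm or the gripper's body presses on something with over 40 N, if the wrist force passes 120 N, or if a joint passes its speed limit or range.

ROBOT

A 6-joint arm with a two-finger parallel gripper is mounted at the origin on the work surface. World frame = base frame: x ahead of the robot, y to its left, z up, the work surface at z = 0. Lengths are in m, angles in rad, forces in N, time in s.
With the tool pointing down it reaches from about 0.3 to 0.875 m from the base axis. Payload 6.4 kg.
Tool frame: the origin (TCP) lies at the very end of the fingers, on their centre line; the grasp point (between the pads) lies 19 mm behind it; z points along the fingers, y is the line along which they close (so a half turn about z gives the same grasp; the last joint's range is limited). The gripper opens to 85 mm and grips with 20 to 120 N. Pads are 22 mm wide; open, the fingers measure 114 mm over their backs; the gripper's body (76 mm by 85 mm) begins 54 mm behind the grasp point. The pads swing forward as they close: fully open they stand 13 mm farther back than shut.
Start: joints at [-1.403, 0.181, 1.607, -0, 1.354, -0.206], TCP at [0.21, -0.535, 0.231] pointing down, gripper open.
Joint ranges: [-2.99, 2.99], [-0.89, 2.07], [0.3, 2.58], [-1.14, 4.28], [0, 2.63], [-3.12, 3.12]. Speed limits (rad/s): [2.57, 2.57, 3.01, 3.14, 3.14, 3.14].

INTERFACE

Orientations are given as a unit quaternion [w, x, y, z].
In Python, from bench import ctrl gives the robot as it stands.
- The arm moves only by the tool jog_arm, never from a script. Its argument "series" is a list that holds one entry, the list of rows, each a list of 7 numbers: the shift along the tool's x, y, z in mm, then the turn, a rotation vector about the tool's x, y, z in rad, then the finger opening in mm, from 0 to 85.4. In form: [[[tx, ty, tz, rx, ry, rz, gripper], ...]]. A call has exactly 10 rows; each row shifts and turns the commanded pose from where the row before left it, along the tool's axes as they then stand; what a row does not reach is not made up. A row lasts 1/10 s, in which the tool goes at most 50 mm and 8.59 degrees, less where a joint would pass 70% of its speed; a pose out of reach is approached as far as the arm can. A call with a gripper value outside its range is refused whole. The fingers move at their own pace and stop on an object; the grip force is fixed at half the most. Time passes only in rows, so rows that do not move let the fingers close, or fill a call up. It gives the time, the measured TCP pose, the force, the opening and the grip force at its end, in the units of the state.
- ctrl.get_obs(): the state, without advancing time (a new reading comes with each control period).
- ctrl.camera(name): name is "scene" or "top" or "wrist"; returns a dict with "frame" (384x512x3 uint8, blue, green, red), "z_map" (384x512 float32, m along the optical axis (not along the pixel's ray), 0 where there is no reading), "fx", "fy", "cx", "cy" (pixels), "xyz" and "rotation" of the camera in the world. Camera axes: x right, y down, z forward; pixel columns grow to the right and rows downward; lengths in m; the calibration is good to about 2 mm. A picture is of the moment at which its call begins.
- ctrl.hand_in(): hands the job in; it is judged then, once.
The state is a dict: "time_s": time; "q": joint angles; "dq": joint speeds; "joint_efforts": joint torques, N m; "eef_pos": TCP position; "eef_rot": TCP orientation; "wrist_force": force on the tool from outside, world axes, zero at the start; "torque": the same for the moment, N m; "opening": opening from 0.0 (shut) to 1.0 (fully open); "grasp_force": force on a finger pad.
Only numpy, scipy, OpenCV 4.12 (cv2) and the standard library are available. Lean on these libraries where they do the work, as an engineer would, in place of code of your own. Each camera call takes 0.05 s, during which the arm holds its last target. There are 200 camera calls.

## Working session

There is one attempt and no reset: what is moved stays moved. The work goes in short steps, Python scripts to look and compute and a tool call to move; the robot and the scene stay as the last step left them, time stands still between calls to the robot, and variables do not carry over. Pictures are saved under pics/ and viewed, at most 10 in all, crops included, and the job is handed in when it is done.

Besides the shell and the picture viewer there is one more tool, called after ">>>" by a JSON object that holds its "fn" and its "kwargs", one argument or row to a line. jog_arm: Moves the arm, as the interface text tells. Its arguments: {"type":"object","properties":{"series":{"type":"array"}},"required":["series"]}

```bash
ls; mkdir -p pics; cat > h.py <<'E'
import numpy as np, cv2
from scipy.spatial.transform import Rotation as R
from bench import ctrl
def cam(n):
    c=ctrl.camera(n); np.savez(f'{n}.npz',**{k:np.asarray(v) for k,v in c.items()}); return c
def rot(c):
    r=np.asarray(c['rotation'],float)
    return r if r.shape==(3,3) else R.from_quat(r,scalar_first=True).as_matrix()
def ray(c,u,v):
    return np.asarray(c['xyz'],float), rot(c)@np.array([(u-c['cx'])/c['fx'],(v-c['cy'])/c['fy'],1.])
def onz(c,u,v,z):
    o,d=ray(c,u,v); return o+d*(z-o[2])/d[2]
def cloud(c):
    v,u=np.mgrid[:384,:512]; z=c['z_map']
    p=np.stack([(u-c['cx'])/c['fx']*z,(v-c['cy'])/c['fy']*z,z],-1)
    return p@rot(c).T+np.asarray(c['xyz'])
def proj(c,P):
    p=rot(c).T@(np.asarray(P)-c['xyz']); return p[0]/p[2]*c['fx']+c['cx'],p[1]/p[2]*c['fy']+c['cy']
E
python3 - <<'E'
from h import *
ims=[]
for n in ['scene','top']:
    c=cam(n); print(n,c['xyz'],np.round(rot(c),3).tolist(),c['fx'],c['cx'],c['cy'])
    cv2.imwrite(f'pics/{n}0.png',cv2.resize(c['frame'],(800,600),interpolation=cv2.INTER_CUBIC))
print(ctrl.get_obs())
E
```

```text
pics
scene [ 1.17324562 -0.43725874  0.77529895] [[0.509, 0.577, -0.639], [0.861, -0.34, 0.379], [0.002, -0.743, -0.67]] 365.5923163607667 262.71524206862466 193.3039452993035
top [ 0.41179312 -0.09000028  1.15729384] [[0.027, -0.988, 0.151], [-0.999, -0.023, 0.024], [-0.02, -0.152, -0.988]] 423.96269514035674 250.16984356453995 197.020021592466
{'time_s': 0.1, 'q': array([-1.40329954e+00,  1.81496417e-01,  1.60792042e+00, -2.52704390e-05,
        1.35383193e+00, -2.06309469e-01]), 'dq': array([ 0.00190608, -0.00201886, -0.00423049, -0.00128293, -0.00037185,
        0.00133087]), 'joint_efforts': array([ 4.14839235e-06, -4.45874548e+01, -3.52239525e+01, -3.55384836e-04,
        4.07830579e-03, -9.71993643e-06]), 'eef_pos': array([ 0.20988362, -0.53477115,  0.23045158]), 'eef_rot': array([-8.28144095e-04,  9.82583553e-01,  1.85819471e-01,  3.73420663e-06]), 'wrist_force': array([-0.10058112,  0.2523093 , -0.2830257 ]), 'torque': array([0.04872953, 0.00601396, 0.00070199]), 'grasp_force': 0.0, 'opening': 0.9956787481583549}
```

View pics/scene0.png

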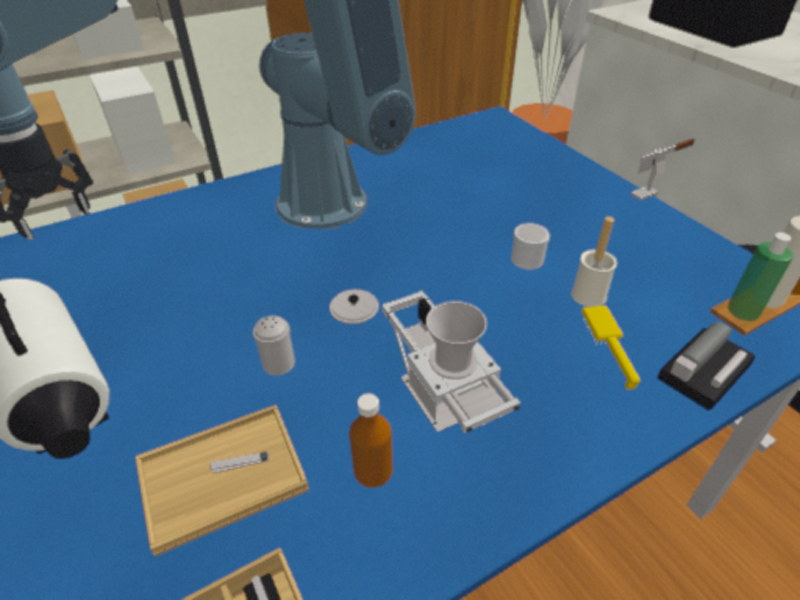

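View pics/top0.png

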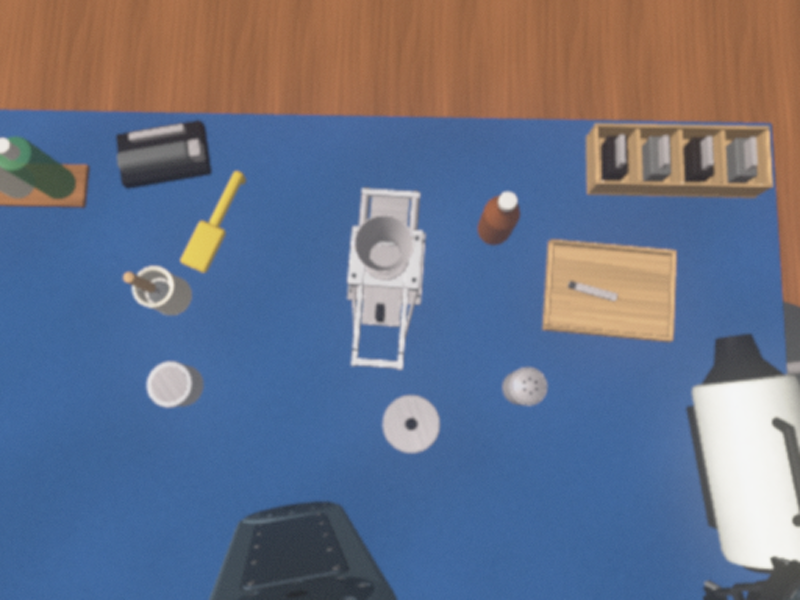

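The scene view shows the dispenser (450,350), with its tab just left of the hopper, and the brush in its stand at (597,265). The top view has the hopper mouth at (384,246), tab at (380,313), rail end bar at (378,363), stand rim at (155,287) and handle top at (130,277). Next I measure by depth and rays.

```bash
cat > m.py <<'E'
from h import *
from scipy.optimize import least_squares
def circ(p):
    f=lambda x:np.hypot(p[:,0]-x[0],p[:,1]-x[1])-x[2]
    r=least_squares(f,[*p[:,:2].mean(0),.04],loss='soft_l1',f_scale=.001); return r.x
for n in ['top','scene']:
    c=dict(np.load(f'{n}.npz')); P=cloud(c); F=c['frame'].astype(int); hsv=cv2.cvtColor(c['frame'],cv2.COLOR_BGR2HSV).astype(int)
    z=P[...,2]; ok=c['z_map']>0
    if n=='top': cen=onz(c,246,157,.165)
    m=ok&(np.hypot(P[...,0]-cen[0],P[...,1]-cen[1])<.075)&(z>.158)&(z<.175)
    p=P[m]; print(n,'rim',m.sum(),p[:,2].max(),np.percentile(p[:,2],90),circ(p))
    # stand
    s=onz(c,99,184,.09) if n=='top' else s
    near=ok&(np.hypot(P[...,0]-s[0],P[...,1]-s[1])<.075)
    m=near&(z>.084)&(z<.097)&(hsv[...,1]<80); p=P[m]; print('stand rim',m.sum(),np.median(p[:,2]),circ(p))
    # handle
    m=near&(z>.1)&(hsv[...,1]>60)&(hsv[...,0]<25); p=P[m]
    print('handle',m.sum(),'zmax',p[:,2].max())
    for a in np.arange(.1,.2,.015):
        q=p[(p[:,2]>=a)&(p[:,2]<a+.015)]
        if len(q): print(round(a,3),len(q),np.round(q.mean(0),4))
    # tab: black pixels in front
    m=ok&(hsv[...,2]<60)&(np.hypot(P[...,0]-cen[0]+.1,P[...,1]-cen[1])<.06)&(z>.06); p=P[m]
    t=p[p[:,2]>p[:,2].max()-.006]; print('tab',m.sum(),p[:,2].max(),t.mean(0),t.min(0),t.max(0))
    # rails/white stuff z .064-.076
    m=ok&(np.hypot(P[...,0]-cen[0],P[...,1]-cen[1])<.22)&(z>.064)&(z<.0725)&(P[...,0]<cen[0]-.06); p=P[m]
    w=p[p[:,0]<p[:,0].min()+.012]; print('front bar',len(p),p[:,0].min(),w[:,1].min(),w[:,1].max())
    np.save(f'rail_{n}.npy',p)
E
python3 m.py; python3 - <<'E'
from h import *
c=dict(np.load('top.npz')); f=c['frame']
a=cv2.resize(f[110:245,200:290],(400,600),interpolation=cv2.INTER_CUBIC)
b=cv2.resize(f[150:225,70:125],(400,545),interpolation=cv2.INTER_CUBIC); b=cv2.copyMakeBorder(b,0,55,0,0,0)
cv2.imwrite('pics/crop1.png',np.hstack([a,b]))
E
```

```text
top rim 230 0.16880199052895817 0.16561145472668387 [ 0.66314795 -0.05180085  0.04409442]
stand rim 204 0.09010819841608841 [0.60078826 0.32860272 0.03063791]
handle 84 zmax 0.18858149247400513
0.1 3 [0.594  0.3241 0.1119]
0.115 7 [0.5946 0.3234 0.1219]
0.13 12 [0.5953 0.3236 0.1369]
0.145 11 [0.5954 0.3234 0.1516]
0.16 13 [0.5956 0.3234 0.1666]
0.175 38 [0.5975 0.3288 0.1832]Traceback (most recent call last):
  File "m.py", line 24, in <module>
    t=p[p[:,2]>p[:,2].max()-.006]; print('tab',m.sum(),p[:,2].max(),t.mean(0),t.min(0),t.max(0))
               ~~~~~~~~~~^^
    return umr_maximum(a, axis, None, out, keepdims, initial, where)
ValueError: zero-size array to reduction operation maximum which has no identity
```

View pics/crop1.png

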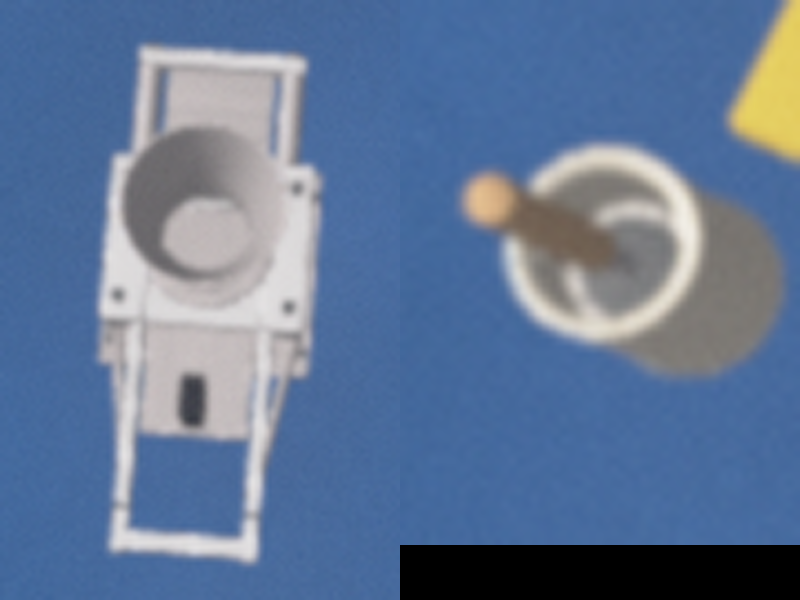

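The crop shows the rail marks at (122,506) and (252,514), the tab at (193,400) and the brush nearly upright in its stand. My tab mask was too strict, so I relax it.

```bash
sed -i 's/hsv\[...,2\]<60)/hsv[...,2]<100)\&(hsv[...,1]<140)/' m.py; python3 m.py; python3 - <<'E'
from h import *
c=dict(np.load('top.npz'))
f=lambda x,y:(200+x*90/400-.4,110+y*135/600-.4)
L=onz(c,*f(122,506),.07);Rr=onz(c,*f(252,514),.07);M=(L+Rr)/2;print('marks',L,Rr,M)
H=np.array([.6631,-.0518])
print('mark->hopper dist',np.hypot(*(H-M[:2])),'yaw',np.degrees(np.arctan2(*(H-M[:2])[::-1])), 'yaw from marks',np.degrees(np.arctan2(*( (L-Rr)[:2]*[-1,1]))), np.linalg.norm(L-Rr))
print('back bar',onz(c,*f(140,50),.07),onz(c,*f(305,62),.07),'front bar',onz(c,*f(112,545),.07),onz(c,*f(257,555),.07))
for z in (.11,.125): print('tab top',onz(c,*f(193,400),z))
E
```

```text
top rim 230 0.16880199052895817 0.16561145472668387 [ 0.66314795 -0.05180085  0.04409442]
stand rim 204 0.09010819841608841 [0.60078826 0.32860272 0.03063791]
handle 84 zmax 0.18858149247400513
0.1 3 [0.594  0.3241 0.1119]
0.115 7 [0.5946 0.3234 0.1219]
0.13 12 [0.5953 0.3236 0.1369]
0.145 11 [0.5954 0.3234 0.1516]
0.16 13 [0.5956 0.3234 0.1666]
0.175 38 [0.5975 0.3288 0.1832]
tab 47 0.12710749628203977 [ 0.56364521 -0.04690898  0.1236963 ] [ 0.55201376 -0.05227836  0.12127705] [ 0.57439318 -0.04186426  0.1271075 ]
front bar 500 0.4776080875433224 -0.08352729044869385 -0.0011937861729677396
scene rim 234 0.16672928304786028 0.1652351519062995 [ 0.66429457 -0.05489036  0.04418399]
stand rim 141 0.08950792026620003 [0.60168924 0.32494486 0.03050224]
handle 130 zmax 0.1872847125879724
0.1 24 [0.601  0.3232 0.1071]
0.115 18 [0.6024 0.3239 0.1225]
0.13 19 [0.6024 0.3228 0.1373]
0.145 22 [0.6017 0.3226 0.1524]
0.16 21 [0.6024 0.3226 0.168 ]
0.175 26 [0.6007 0.3246 0.1826]
tab 91 0.12693247619665993 [ 0.56601703 -0.05107534  0.12393694] [ 0.55409259 -0.05703472  0.12114387] [ 0.57819925 -0.04462854  0.12693248]
front bar 269 0.4780206514524066 -0.08784891197077493 -0.0038627935722923
marks [ 0.50784739 -0.00570256  0.07      ] [ 0.50509468 -0.08105977  0.07      ] [ 0.50647104 -0.04338117  0.07      ]
mark->hopper dist 0.15685505541351819 yaw -3.076697033531716 yaw from marks -2.092019167321807 0.07540747219390065
back bar [ 0.78261911 -0.00689802  0.07      ] [ 0.77710177 -0.10613633  0.07      ] front bar [ 0.48515469 -0.00071541  0.07      ] [ 0.48152726 -0.08451993  0.07      ]
tab top [ 0.56498631 -0.04665899  0.11      ]
tab top [ 0.56279218 -0.04727975  0.125     ]
```

```bash
cat >> h.py <<'E'
def tool():
    o=ctrl.get_obs(); return o['eef_pos'],R.from_quat(o['eef_rot'],scalar_first=True).as_matrix(),o
def to(target,yaw=None):
    p,M,o=tool(); d=M.T@(np.asarray(target)-p)*1000
    s=f'shift mm (tool axes) {np.round(d,1)}'
    if yaw is not None:
        T=np.array([[np.cos(yaw),np.sin(yaw),0],[np.sin(yaw),-np.cos(yaw),0],[0,0,-1]])
        s+=f' rotvec {np.round(R.from_matrix(M.T@T).as_rotvec(),4)} shift after turn {np.round(T.T@(np.asarray(target)-p)*1000,1)}'
    print(s)
E
python3 - <<'E'
from h import *
c=cam('wrist');p,M,o=tool(); print(M.T@(c['xyz']-p),np.round(M.T@rot(c),3).tolist(),c['fx'])
to([.56,-.06,.33],np.radians(-2.5))
E
```

```text
[ 0.07713575 -0.00058828 -0.14240661] [[0.0, -0.954, -0.299], [1.0, -0.0, 0.001], [-0.001, -0.299, 0.954]] 299.6480728214753
shift mm (tool axes) [ 499.4 -314.4  -98.9] rotvec [-0.0013  0.      0.4174] shift after turn [ 329.  -489.7  -99.4]
```

>>> {"fn": "jog_arm", "kwargs": {
  "series": [
    [[0,0,-33,0,0,0.139,85],[0,0,-33,0,0,0.139,85],[0,0,-33,0,0,0.139,85],[25,-37.5,0,0,0,0,85],[25,-37.5,0,0,0,0,85],[25,-37.5,0,0,0,0,85],[25,-37.5,0,0,0,0,85],[25,-37.5,0,0,0,0,85],[25,-37.5,0,0,0,0,85],[25,-37.5,0,0,0,0,85]]
  ]
}}

```text
time_s: 1.15
eef_pos: [0.3968, -0.2789, 0.3302]
eef_rot: [-0.0, 1.0, -0.022, 0.0]
wrist_force: [1.3, -0.6, -0.4]
opening: 0.994
grasp_force: 0.0
```

>>> {"fn": "jog_arm", "kwargs": {
  "series": [
    [[25,-37.5,0,0,0,0,85],[25,-37.5,0,0,0,0,85],[25,-37.5,0,0,0,0,85],[25,-37.5,0,0,0,0,85],[25,-37.5,0,0,0,0,85],[25,-37.5,0,0,0,0,85],[0,0,0,0,0,0,85],[0,0,0,0,0,0,85],[0,0,0,0,0,0,85],[0,0,0,0,0,0,85]]
  ]
}}

```text
time_s: 2.15
eef_pos: [0.5552, -0.0634, 0.3302]
eef_rot: [0.0, 1.0, -0.022, -0.0]
wrist_force: [1.0, 0.7, -0.4]
opening: 0.996
grasp_force: 0.0
```

```bash
python3 - <<'E'
from h import *
c=cam('wrist'); p,M,o=tool(); print(p,o['q'],o['time_s'],o['wrist_force'])
cv2.imwrite('pics/w1.png',cv2.resize(c['frame'],(800,600),interpolation=cv2.INTER_CUBIC))
to([.60,.327,.33],np.radians(-2.5))
E
```

```text
[ 0.55527955 -0.06347758  0.33038271] [-3.26105696e-01  7.91261458e-02  1.52177185e+00 -1.40445297e-04
  1.54063310e+00  1.28987362e+00] 2.2 [ 0.43240372 -0.88451906  0.33422495]
shift mm (tool axes) [ 2.700e+01 -3.921e+02  3.000e-01] rotvec [ 0.0002 -0.     -0.0015] shift after turn [  27.6 -392.1    0.4]
```

View pics/w1.png

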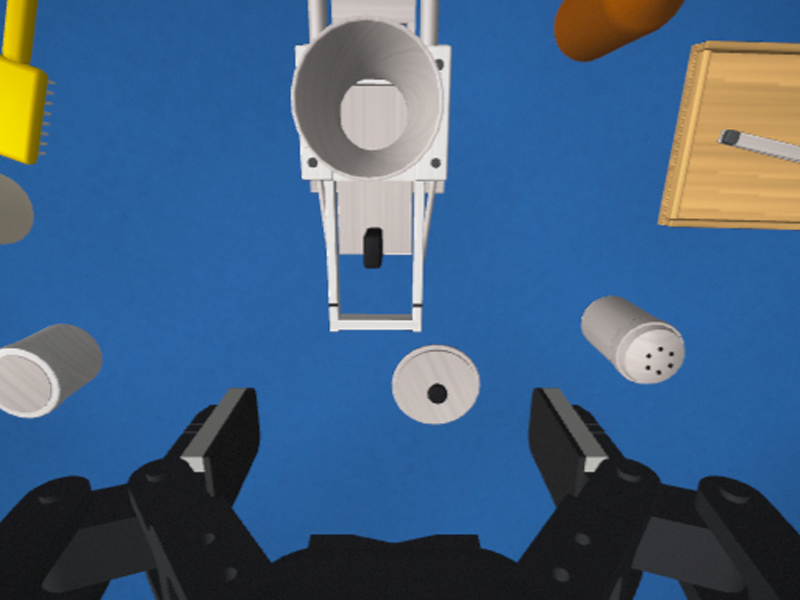

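The wrist view shows the hopper mouth at (367,95), tab at (373,247), marks at (333,304) and (418,305) and slide front edge at row 253. I measure from it and also move over the stand.

```bash
python3 - <<'E'
from h import *
from scipy.optimize import least_squares
c=dict(np.load('wrist.npz')); P=cloud(c); z=P[...,2]; hsv=cv2.cvtColor(c['frame'],cv2.COLOR_BGR2HSV).astype(int)
def circ(p):
    return least_squares(lambda x:np.hypot(p[:,0]-x[0],p[:,1]-x[1])-x[2],[*p[:,:2].mean(0),.04],loss='soft_l1',f_scale=.001).x
n=np.hypot(P[...,0]-.6637,P[...,1]+.053)
m=(n<.07)&(z>.16)&(z<.172); print('rim',m.sum(),np.median(P[m][:,2]),circ(P[m]))
# ray-cast: outer hopper-bore bottom: also rim ellipse from mask
m=(np.hypot(P[...,0]-.565,P[...,1]+.05)<.03)&(hsv[...,2]<90)&(hsv[...,1]<150)&(z>.1)
p=P[m];t=p[p[:,2]>.12];print('tab',len(p),p[:,2].max(),t.mean(0),t.min(0),t.max(0))
g=lambda u,v,h:onz(c,u*.64-.2,v*.64-.2,h)
L,Q=g(333,304,.07),g(418,305,.07);print('marks',L,Q,(L+Q)/2,np.hypot(*(L-Q)[:2]))
print('front edge',g(373,254,.064),'depth z',P[161,int(395*.64)])
for r in [g(327,328,.07),g(422,328,.07),g(335,185,.07),g(418,185,.07)]: print(r)
E
```

```text
rim 1677 0.16405893244876668 [ 0.66498616 -0.05168612  0.04407114]
tab 10621 0.4251527166193379 [ 0.56929523 -0.04762676  0.40260459] [ 0.55253448 -0.07996063  0.12033937] [ 0.57819325 -0.02002425  0.42515272]
marks [ 0.50888666 -0.00640048  0.07      ] [ 0.50448592 -0.08288772  0.07      ] [ 0.50668629 -0.0446441   0.07      ] 0.07661373602208432
front edge [ 0.55168381 -0.04473204  0.064     ] depth z [ 0.55266925 -0.06343567  0.06359308]
[0.48617566 0.00100613 0.07      ]
[ 0.48224187 -0.08590289  0.07      ]
[ 0.61257886 -0.01674281  0.07      ]
[ 0.6094815  -0.08595694  0.07      ]
```

>>> {"fn": "jog_arm", "kwargs": {
  "series": [
    [[2,-39,0,0,0,0,85],[2,-39,0,0,0,0,85],[2,-39,0,0,0,0,85],[2,-39,0,0,0,0,85],[2,-39,0,0,0,0,85],[2,-39,0,0,0,0,85],[2,-39,0,0,0,0,85],[2,-39,0,0,0,0,85],[0,0,0,0,0,0,85],[0,0,0,0,0,0,85]]
  ]
}}

```text
time_s: 3.2
eef_pos: [0.5852, 0.2484, 0.3301]
eef_rot: [0.0, 1.0, -0.021, -0.0]
wrist_force: [-0.3, 0.3, 0.4]
opening: 0.996
grasp_force: 0.0
```

```bash
cat > st.py <<'E'
from h import *
from scipy.optimize import least_squares
c=cam('wrist'); p,M,o=tool(); print(p,o['time_s'],o['wrist_force'])
P=cloud(c); z=P[...,2]; hsv=cv2.cvtColor(c['frame'],cv2.COLOR_BGR2HSV).astype(int)
def circ(p):
    return least_squares(lambda x:np.hypot(p[:,0]-x[0],p[:,1]-x[1])-x[2],[*p[:,:2].mean(0),.03],loss='soft_l1',f_scale=.001).x
n=np.hypot(P[...,0]-.601,P[...,1]-.327)<.06
m=n&(z>.087)&(z<.096)&(hsv[...,1]<80); print('stand rim',m.sum(),np.median(P[m][:,2]),circ(P[m]))
m=n&(z>.1)&(hsv[...,1]>60)&(hsv[...,0]<25); p=P[m]; print('handle zmax',p[:,2].max(), 'top', p[p[:,2]>p[:,2].max()-.004].mean(0))
for a in np.arange(.1,.19,.015):
    q=p[(p[:,2]>=a)&(p[:,2]<a+.015)]
    if len(q)>5: print(round(a,3),len(q),np.round(q.mean(0),4),np.round(np.ptp(q[:,1]),4))
cv2.imwrite('pics/w2.png',cv2.resize(c['frame'],(800,600)))
E
python3 st.py
```

```text
[0.58527372 0.24768327 0.33019849] 3.25 [-0.31387386  0.76640488 -0.67792075]
stand rim 732 0.0912056370757445 [0.60243996 0.32928804 0.0306273 ]
handle zmax 0.1878881800490162 top [0.5994635  0.33103422 0.18537231]
0.1 44 [0.6034 0.3255 0.1078] 0.011
0.115 46 [0.6033 0.3255 0.1227] 0.0109
0.13 58 [0.6036 0.3258 0.1376] 0.0115
0.145 63 [0.6033 0.3259 0.1529] 0.012
0.16 73 [0.6034 0.3257 0.1677] 0.0126
0.175 264 [0.6003 0.3297 0.184 ] 0.0162
```

```bash
python3 -c "
from h import *
to([.600,.3295,.129],np.radians(-2.7))"
```

```text
shift mm (tool axes) [ 11.2 -82.5 201.1] rotvec [0.0006 0.0002 0.0032] shift after turn [ 10.9 -82.4 201.2]
```

>>> {"fn": "jog_arm", "kwargs": {
  "series": [
    [[4,-27.5,0,0,0,0,85],[4,-27.5,0,0,0,0,85],[3,-27.5,0,0,0,0,85],[0,0,20,0,0,0,85],[0,0,35,0,0,0,85],[0,0,35,0,0,0,85],[0,0,35,0,0,0,85],[0,0,35,0,0,0,85],[0,0,25,0,0,0,85],[0,0,16,0,0,0,85]]
  ]
}}

```text
time_s: 4.25
eef_pos: [0.5992, 0.3281, 0.1268]
eef_rot: [0.001, 1.0, -0.023, -0.002]
wrist_force: [0.6, 0.9, -0.4]
opening: 0.994
grasp_force: 0.0
```

```bash
python3 - <<'E'
from h import *
c=cam('wrist'); p,M,o=tool(); print(p,o['wrist_force'])
cv2.imwrite('pics/w3.png',cv2.resize(c['frame'],(640,480)))
to([.600,.3295,.129],np.radians(-2.7))
E
```

```text
[0.59821682 0.32807713 0.12469111] [-2.06094354 -0.59831609 -2.56630478]
shift mm (tool axes) [ 1.7 -1.5 -4.3] rotvec [0.0024 0.0055 0.0016] shift after turn [ 1.7 -1.5 -4.3]
```

View pics/w3.png

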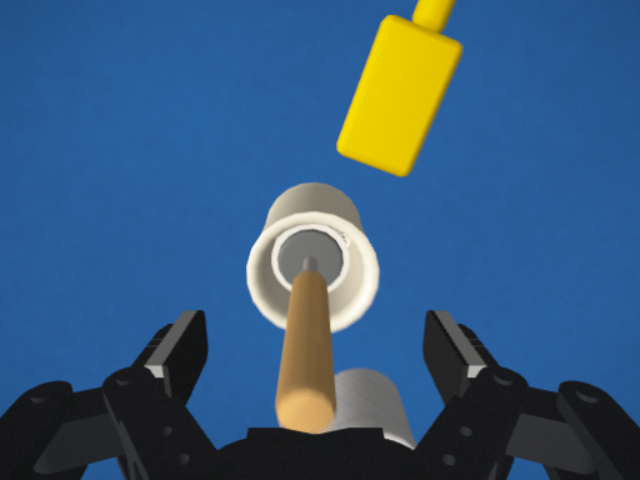

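The view shows the handle between the fingers at (307,400), about 3 mm left of their midline, with the stand rim at (313,270). I shift slightly and close.

>>> {"fn": "jog_arm", "kwargs": {
  "series": [
    [[1,-2.5,-3,0,0,0,85],[0,0,0,0,0,0,60],[0,0,0,0,0,0,40],[0,0,0,0,0,0,25],[0,0,0,0,0,0,10],[0,0,0,0,0,0,5],[0,0,0,0,0,0,5],[0,0,0,0,0,0,5],[0,0,0,0,0,0,5],[0,0,0,0,0,0,5]]
  ]
}}

```text
time_s: 5.3
eef_pos: [0.6012, 0.3331, 0.1329]
eef_rot: [-0.0, 1.0, -0.022, 0.0]
wrist_force: [-1.2, -1.2, 4.5]
opening: 0.194
grasp_force: 58.3
```

>>> {"fn": "jog_arm", "kwargs": {
  "series": [
    [[0,0,-5,0,0,0,5],[0,0,-15,0,0,0,5],[0,0,-20,0,0,0,5],[0,0,-25,0,0,0,5],[0,0,-25,0,0,0,5],[0,0,-25,0,0,0,5],[0,0,-25,0,0,0,5],[0,0,-25,0,0,0,5],[0,0,-20,0,0,0,5],[0,0,0,0,0,0,5]]
  ]
}}

```text
time_s: 6.3
eef_pos: [0.6021, 0.3338, 0.3222]
eef_rot: [-0.001, 1.0, -0.022, 0.003]
wrist_force: [0.3, -0.0, 0.3]
opening: 0.193
grasp_force: 58.4
```

```bash
python3 - <<'E'
from h import *
p,M,o=tool(); print(p,o['wrist_force'],o['opening'],o['grasp_force'])
c=cam('scene'); P=cloud(c)
u,v=proj(c,[.6,.33,.24]); u,v=int(u),int(v); print(u,v)
a=c['frame'][max(0,v-75):v+75,u-75:u+75]
w=cam('wrist')
cv2.imwrite('pics/s2.png',np.hstack([cv2.resize(a,(400,400),interpolation=cv2.INTER_CUBIC),cv2.resize(w['frame'],(400,400))]))
to([.6645,-.052,p[2]],np.radians(-2.7))
E
```

```text
[0.60214843 0.33380401 0.32222667] [ 0.2969489  -0.03435524  0.29571256] 0.1932605384671977 58.434099555015564
395 123
shift mm (tool axes) [ 80.3 382.1  -4.9] rotvec [-0.0003 -0.0005  0.0041] shift after turn [ 81.8 381.8  -4.8]
```

View pics/s2.png

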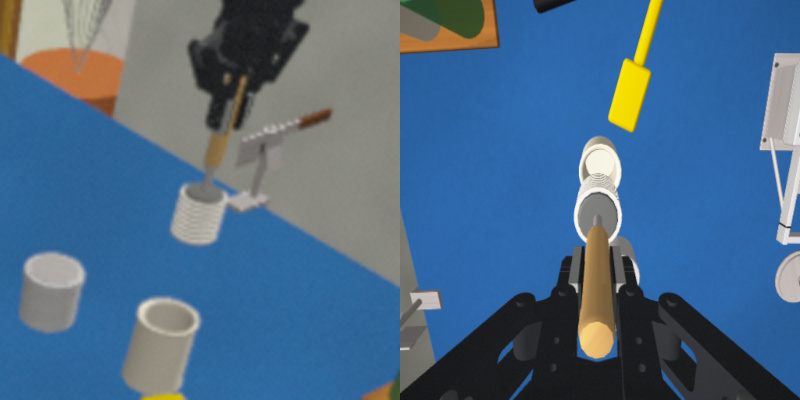

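The brush is held: head clear of the stand in the scene crop at (200,215), handle centred between the pads in the wrist half at (597,290). I fit its axis to find the tip offset.

```bash
cat > ax.py <<'E'
from h import *
from scipy.optimize import least_squares
p,M,o=tool()
def axis(names,fresh=True):
    H=[];W=[]
    for n in names:
        c=cam(n) if fresh else dict(np.load(f'{n}.npz')); P=cloud(c); z=P[...,2]-p[2]; r=np.hypot(P[...,0]-p[0],P[...,1]-p[1]); hsv=cv2.cvtColor(c['frame'],cv2.COLOR_BGR2HSV).astype(int)
        ok=(c['z_map']>0)&(r<.05)
        w=P[ok&(z<-.115+.04)&(z>-.115)&(hsv[...,1]<70)]; h=P[ok&(z>-.03)&(z<.05)&(hsv[...,1]>70)&(hsv[...,0]<25)]
        f=lambda Q,R0:least_squares(lambda x:np.hypot(Q[:,0]-x[0],Q[:,1]-x[1])-R0,Q[:,:2].mean(0),loss='soft_l1',f_scale=.002).x
        for nm,Q,R0 in(('head',w,.0235),('handle',h,.009)):
            if len(Q)>10: print(n,nm,len(Q),'centre rel tcp',np.round(f(Q,R0)-p[:2],4),'zmean',Q[:,2].mean().round(4),'zmin/max',np.round([Q[:,2].min(),Q[:,2].max()],4))
axis(['scene','wrist','top'])
E
python3 ax.py
```

```text
scene head 223 centre rel tcp [-0.0047 -0.0016] zmean 0.2227 zmin/max [0.2029 0.2423]
scene handle 111 centre rel tcp [-0.0037 -0.0012] zmean 0.3215 zmin/max [0.288  0.3668]
wrist head 1048 centre rel tcp [-0.0032 -0.0003] zmean 0.2322 zmin/max [0.2024 0.2424]
wrist handle 3200 centre rel tcp [-0.0028  0.0006] zmean 0.3392 zmin/max [0.2875 0.3674]
top head 246 centre rel tcp [-0.0034 -0.0001] zmean 0.2286 zmin/max [0.2026 0.2424]
```

>>> {"fn": "jog_arm", "kwargs": {
  "series": [
    [[7,38,-1,0,0,0,5],[7,38,0,0,0,0,5],[7,38,0,0,0,0,5],[7,38,0,0,0,0,5],[7,38,0,0,0,0,5],[7,38,0,0,0,0,5],[7,38,0,0,0,0,5],[7,38,0,0,0,0,5],[7,38,0,0,0,0,5],[7,20,0,0,0,0,5]]
  ]
}}

```text
time_s: 7.55
eef_pos: [0.6547, -0.0346, 0.3167]
eef_rot: [0.0, 1.0, -0.023, -0.001]
wrist_force: [0.1, 0.4, -0.2]
opening: 0.193
grasp_force: 58.6
```

>>> {"fn": "jog_arm", "kwargs": {
  "series": [
    [[7,13,0,0,0,0,5],[4,7,0,0,0,0,5],[0,0,0,0,0,0,5],[0,0,0,0,0,0,5],[0,0,0,0,0,0,5],[0,0,0,0,0,0,5],[0,0,0,0,0,0,5],[0,0,0,0,0,0,5],[0,0,0,0,0,0,5],[0,0,0,0,0,0,5]]
  ]
}}

```text
time_s: 8.55
eef_pos: [0.6652, -0.052, 0.3183]
eef_rot: [0.0, 1.0, -0.022, -0.0]
wrist_force: [-0.7, -0.2, -1.8]
opening: 0.198
grasp_force: 58.6
```

```bash
python3 ax.py; python3 - <<'E'
from h import *
p,M,o=tool(); print(p,o['wrist_force'],o['time_s'])
w=dict(np.load('wrist.npz')); s=dict(np.load('scene.npz')); u,v=map(int,proj(s,[.664,-.052,.2]))
cv2.imwrite('pics/s3.png',np.hstack([cv2.resize(s['frame'][v-60:v+60,u-60:u+60],(400,400),interpolation=cv2.INTER_CUBIC),cv2.resize(w['frame'],(400,400))]))
to([.6645,-.052,p[2]],np.radians(-2.7))
E
```

```text
scene head 275 centre rel tcp [-0.0044 -0.0019] zmean 0.224 zmin/max [0.2034 0.2433]
scene handle 181 centre rel tcp [-0.0036 -0.001 ] zmean 0.329 zmin/max [0.2886 0.3677]
wrist head 576 centre rel tcp [-0.0023 -0.    ] zmean 0.2259 zmin/max [0.2037 0.2433]
wrist handle 3042 centre rel tcp [-0.0023  0.0007] zmean 0.3392 zmin/max [0.2883 0.3683]
top head 16 centre rel tcp [-0.0064  0.0419] zmean 0.2389 zmin/max [0.2133 0.2432]
[ 0.66528971 -0.05206411  0.31826774] [-0.43702574  0.48919385 -0.86606327] 8.7
shift mm (tool axes) [-0.8 -0.   0. ] rotvec [-0.      0.      0.0038] shift after turn [-0.8 -0.   0. ]
```

View pics/s3.png

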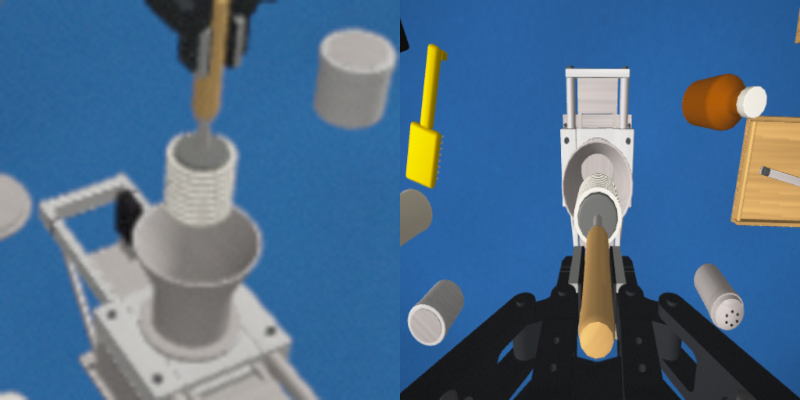

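The scene crop shows the head just above the mouth, upright; the wrist half shows the handle centred. A 2.7 mm shift forward centres it, then I take the first stroke down.

>>> {"fn": "jog_arm", "kwargs": {
  "series": [
    [[2.7,0.3,0,0,0,0,5],[0,0,12,0,0,0,5],[0,0,15,0,0,0,5],[0,0,15,0,0,0,5],[0,0,15,0,0,0,5],[0,0,15,0,0,0,5],[0,0,15,0,0,0,5],[0,0,14,0,0,0,5],[0,0,12,0,0,0,5],[0,0,0,0,0,0,5]]
  ]
}}

```text
time_s: 9.7
eef_pos: [0.6668, -0.0521, 0.2026]
eef_rot: [-0.0, 1.0, -0.022, -0.002]
wrist_force: [-0.3, 0.1, -0.7]
opening: 0.195
grasp_force: 58.6
```

```bash
python3 - <<'E'
from h import *
p,M,o=tool(); print(p,o['wrist_force'],o['torque'],o['time_s'])
s=cam('scene'); P=cloud(s); hsv=cv2.cvtColor(s['frame'],cv2.COLOR_BGR2HSV).astype(int)
m=(s['z_map']>0)&(np.hypot(P[...,0]-p[0],P[...,1]-p[1])<.04)&(hsv[...,1]>70)&(hsv[...,0]<25)&(P[...,2]>.15); print('handle z',P[m][:,2].min(),P[m][:,2].max())
E
```

```text
[ 0.66676677 -0.05211054  0.20258005] [-0.32857903  0.06501791 -0.67755052] [-0.01503449  0.00595578  0.05166145] 9.7
handle z 0.16570126783324013 0.2762741238247809
```

```bash
python3 - <<'E'
from h import *
p,M,o=tool()
for n in('scene','wrist'):
    s=cam(n) if n=='wrist' else dict(np.load('scene.npz')); P=cloud(s); hsv=cv2.cvtColor(s['frame'],cv2.COLOR_BGR2HSV).astype(int)
    m=(s['z_map']>0)&(np.hypot(P[...,0]-p[0],P[...,1]-p[1])<.02)&(hsv[...,1]>90)&(hsv[...,0]>8)&(hsv[...,0]<22)&(hsv[...,2]>100)&(P[...,2]>.15); z=P[m][:,2]; print(n,len(z),np.percentile(z,[0,2,50,90,98,100]).round(4))
E
```

```text
scene 142 [0.1657 0.1683 0.2076 0.2512 0.2557 0.2707]
wrist 4402 [0.1675 0.1753 0.2434 0.257  0.2576 0.2586]
```

>>> {"fn": "jog_arm", "kwargs": {
  "series": [
    [[0,0,2,0,0,0,5],[0,0,2,0,0,0,5],[0,0,2,0,0,0,5],[0,0,0,0,0,0,5],[0,0,0,0,0,0,5],[0,0,0,0,0,0,5],[0,0,0,0,0,0,5],[0,0,0,0,0,0,5],[0,0,0,0,0,0,5],[0,0,0,0,0,0,5]]
  ]
}}

```text
time_s: 10.8
eef_pos: [0.668, -0.0524, 0.1993]
eef_rot: [-0.0, 1.0, -0.022, -0.0]
wrist_force: [0.4, -0.9, -1.1]
opening: 0.199
grasp_force: 58.6
```

>>> {"fn": "jog_arm", "kwargs": {
  "series": [
    [[0,0,-10,0,0,0,5],[0,0,-15,0,0,0,5],[0,0,-15,0,0,0,5],[0,0,-15,0,0,0,5],[0,0,-15,0,0,0,5],[0,0,-5,0,0,0,5],[0,0,0,0,0,0,5],[0,0,0,0,0,0,5],[0,0,0,0,0,0,5],[0,0,0,0,0,0,5]]
  ]
}}

```text
time_s: 11.8
eef_pos: [0.6675, -0.0523, 0.2732]
eef_rot: [-0.0, 1.0, -0.022, -0.001]
wrist_force: [-0.5, -0.4, -0.9]
opening: 0.194
grasp_force: 58.6
```

>>> {"fn": "jog_arm", "kwargs": {
  "series": [
    [[0,0,10,0,0,0,5],[0,0,15,0,0,0,5],[0,0,15,0,0,0,5],[0,0,15,0,0,0,5],[0,0,12,0,0,0,5],[0,0,8,0,0,0,5],[0,0,0,0,0,0,5],[0,0,0,0,0,0,5],[0,0,0,0,0,0,5],[0,0,0,0,0,0,5]]
  ]
}}

```text
time_s: 12.8
eef_pos: [0.6685, -0.0526, 0.2003]
eef_rot: [0.0, 1.0, -0.022, 0.001]
wrist_force: [-0.2, 0.2, -0.3]
opening: 0.197
grasp_force: 58.6
```

```bash
cat > hz.py <<'E'
from h import *
p,M,o=tool(); print(p,o['wrist_force'],o['time_s'])
s=cam('wrist'); P=cloud(s); hsv=cv2.cvtColor(s['frame'],cv2.COLOR_BGR2HSV).astype(int)
m=(s['z_map']>0)&(np.hypot(P[...,0]-p[0],P[...,1]-p[1])<.02)&(hsv[...,1]>90)&(hsv[...,0]>8)&(hsv[...,0]<22)&(hsv[...,2]>100)&(P[...,2]>.15); z=P[m][:,2]; print('tip z',np.percentile(z,98)-.178)
E
python3 hz.py
```

```text
[ 0.66850433 -0.0525758   0.20033011] [-0.23456338  0.22891253 -0.31768236] 12.8
tip z 0.07587333590977718
```

>>> {"fn": "jog_arm", "kwargs": {
  "series": [
    [[0,0,-12,0,0,0,5],[0,0,-16,0,0,0,5],[0,0,-16,0,0,0,5],[0,0,-16,0,0,0,5],[0,0,-16,0,0,0,5],[0,0,-16,0,0,0,5],[0,0,-16,0,0,0,5],[0,0,-12,0,0,0,5],[0,0,0,0,0,0,5],[0,0,0,0,0,0,5]]
  ]
}}

```text
time_s: 13.85
eef_pos: [0.6679, -0.0524, 0.3191]
eef_rot: [-0.0, 1.0, -0.022, -0.0]
wrist_force: [-0.4, -0.2, -0.9]
opening: 0.195
grasp_force: 58.6
```

```bash
python3 hz.py; python3 - <<'E'
from h import *
from scipy.optimize import least_squares
for n in ['top','scene']:
    c=cam(n) ; P=cloud(c); z=P[...,2]; hsv=cv2.cvtColor(c['frame'],cv2.COLOR_BGR2HSV)
    m=(np.hypot(P[...,0]-.601,P[...,1]-.329)<.06)&(z>.084)&(z<.097)&(hsv[...,1]<80)&(c['z_map']>0);p=P[m]
    print(n,m.sum(),least_squares(lambda x:np.hypot(p[:,0]-x[0],p[:,1]-x[1])-x[2],[.6,.33,.03],loss='soft_l1',f_scale=.001).x)
p,_,_=tool(); to([.605,.330,p[2]],np.radians(-2.7))
E
```

```text
[ 0.66789644 -0.05241727  0.31911462] [-0.39344252 -0.23376018 -0.89838707] 13.85
tip z 0.19469305300780915
top 230 [0.60060536 0.32849524 0.03080072]
scene 143 [0.60129019 0.32518224 0.03083546]
shift mm (tool axes) [ -78.9 -379.2    0.4] rotvec [-0.0005  0.0023  0.0039] shift after turn [ -80.4 -378.9    0. ]
```

Stand unmoved. Back over it.

>>> {"fn": "jog_arm", "kwargs": {
  "series": [
    [[-7,-30,0,0,0,0,5],[-7,-38,0,0,0,0,5],[-7,-38,0,0,0,0,5],[-7,-38,0,0,0,0,5],[-7,-38,0,0,0,0,5],[-7,-38,0,0,0,0,5],[-7,-38,0,0,0,0,5],[-7,-38,0,0,0,0,5],[-7,-38,0,0,0,0,5],[-7,-20,0,0,0,0,5]]
  ]
}}

```text
time_s: 15.0
eef_pos: [0.6121, 0.3073, 0.318]
eef_rot: [-0.0, 1.0, -0.02, -0.001]
wrist_force: [-0.4, 0.5, -1.5]
opening: 0.197
grasp_force: 58.7
```

>>> {"fn": "jog_arm", "kwargs": {
  "series": [
    [[-6,-15,0,0,0,0,5],[-3,-10,0,0,0,0,5],[0,0,0,0,0,0,5],[0,0,0,0,0,0,5],[0,0,0,0,0,0,5],[0,0,0,0,0,0,5],[0,0,0,0,0,0,5],[0,0,0,0,0,0,5],[0,0,0,0,0,0,5],[0,0,0,0,0,0,5]]
  ]
}}

```text
time_s: 16.0
eef_pos: [0.6054, 0.3296, 0.3193]
eef_rot: [-0.0, 1.0, -0.022, 0.0]
wrist_force: [0.1, -0.3, -1.4]
opening: 0.193
grasp_force: 58.7
```

```bash
python3 ax.py; python3 - <<'E'
from h import *
from scipy.optimize import least_squares
p0,M,o=tool(); print(p0,o['wrist_force'])
for n in ['wrist','scene','top']:
    c=dict(np.load(f'{n}.npz')); P=cloud(c); z=P[...,2]; hsv=cv2.cvtColor(c['frame'],cv2.COLOR_BGR2HSV)
    m=(np.hypot(P[...,0]-.601,P[...,1]-.329)<.06)&(z>.084)&(z<.097)&(hsv[...,1]<80)&(c['z_map']>0);p=P[m]
    x=least_squares(lambda x:np.hypot(p[:,0]-x[0],p[:,1]-x[1])-.0315,[.6,.33],loss='soft_l1',f_scale=.001).x; print(n,m.sum(),'stand rel tcp',x[:2]-p0[:2])
E
```

```text
scene head 232 centre rel tcp [-0.0046 -0.002 ] zmean 0.2254 zmin/max [0.2044 0.2443]
scene handle 118 centre rel tcp [-0.0035 -0.0012] zmean 0.324 zmin/max [0.2897 0.368 ]
wrist head 581 centre rel tcp [-0.0023  0.    ] zmean 0.2269 zmin/max [0.2044 0.2443]
wrist handle 3038 centre rel tcp [-0.0024  0.0008] zmean 0.3404 zmin/max [0.2894 0.3693]
top head 195 centre rel tcp [-0.0026  0.0004] zmean 0.2278 zmin/max [0.2046 0.2442]
[0.60536299 0.3296782  0.31928007] [-0.06042287  0.02575281 -0.54223547]
wrist 551 stand rel tcp [-3.84880983e-03  4.92012171e-05]
scene 146 stand rel tcp [-0.00383476 -0.00473371]
top 205 stand rel tcp [-0.00481467 -0.00154088]
```

>>> {"fn": "jog_arm", "kwargs": {
  "series": [
    [[-1,1.2,0,0,0,0,5],[0,0,20,0,0,0,5],[0,0,30,0,0,0,5],[0,0,30,0,0,0,5],[0,0,25,0,0,0,5],[0,0,20,0,0,0,5],[0,0,20,0,0,0,5],[0,0,15,0,0,0,5],[0,0,10,0,0,0,5],[0,0,0,0,0,0,5]]
  ]
}}

```text
time_s: 17.15
eef_pos: [0.6035, 0.3281, 0.1476]
eef_rot: [0.0, 1.0, -0.022, -0.001]
wrist_force: [0.8, -0.3, -1.0]
opening: 0.195
grasp_force: 58.7
```

>>> {"fn": "jog_arm", "kwargs": {
  "series": [
    [[0,0,5,0,0,0,5],[0,0,5,0,0,0,5],[0,0,3,0,0,0,5],[0,0,0,0,0,0,5],[0,0,0,0,0,0,5],[0,0,0,0,0,0,5],[0,0,0,0,0,0,5],[0,0,0,0,0,0,5],[0,0,0,0,0,0,5],[0,0,0,0,0,0,5]]
  ]
}}

```text
time_s: 18.15
eef_pos: [0.6044, 0.3285, 0.1363]
eef_rot: [-0.0, 1.0, -0.022, 0.0]
wrist_force: [0.1, -1.1, -0.7]
opening: 0.196
grasp_force: 58.7
```

```bash
python3 hz.py
```

```text
[0.60436794 0.32847647 0.13634782] [ 0.09600033 -1.11151065 -0.7021038 ] 18.15
tip z 0.011954327121842773
```

>>> {"fn": "jog_arm", "kwargs": {
  "series": [
    [[0,0,1.5,0,0,0,5],[0,0,1.5,0,0,0,5],[0,0,0,0,0,0,5],[0,0,0,0,0,0,15],[0,0,0,0,0,0,25],[0,0,0,0,0,0,40],[0,0,0,0,0,0,60],[0,0,0,0,0,0,85],[0,0,0,0,0,0,85],[0,0,0,0,0,0,85]]
  ]
}}

```text
time_s: 19.2
eef_pos: [0.6044, 0.3285, 0.1334]
eef_rot: [-0.0, 1.0, -0.022, 0.0]
wrist_force: [-0.5, 0.6, 0.2]
opening: 0.994
grasp_force: 0.0
```

```bash
sed -i 's/w2.png/w4.png/' st.py; python3 st.py; python3 hz.py; python3 -c "
from h import *
p,_,_=tool(); to([.5655,-.0478,.33],np.radians(-2.8))"
```

```text
[0.60436413 0.32848459 0.1333251 ] 19.25 [-0.69952496 -0.23670727  0.87446419]
stand rim 2616 0.09131027189544766 [0.60270918 0.32978825 0.03048955]
handle zmax 0.18734164869600012 top [0.60361628 0.32835236 0.18533261]
0.1 256 [0.6093 0.3282 0.1078] 0.0174
0.115 335 [0.6092 0.3283 0.1228] 0.0177
0.13 429 [0.6092 0.3282 0.1377] 0.0176
0.145 567 [0.6093 0.3281 0.1528] 0.017
0.16 770 [0.6094 0.3279 0.1679] 0.0167
0.175 1956 [0.6054 0.3282 0.1835] 0.0168
[0.60436413 0.32848459 0.1333251 ] [-0.69952496 -0.23670727  0.87446419] 19.25
tip z 0.008482905662609008
shift mm (tool axes) [ -22.6  377.6 -196.7] rotvec [-0.     -0.      0.0056] shift after turn [ -20.4  377.7 -196.7]
```

View pics/w4.png

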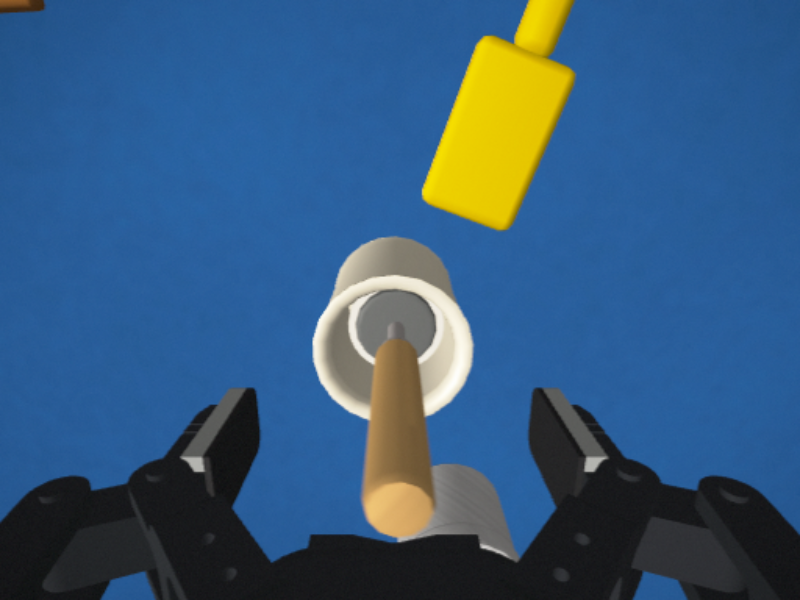

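The wrist view shows the brush standing upright and free in its stand, handle at (398,500), rim at (393,345). I lift off and go over the tab.

>>> {"fn": "jog_arm", "kwargs": {
  "series": [
    [[0,0,-10,0,0,0,85],[0,0,-26,0,0,0,85],[0,0,-27,0,0,0,85],[0,0,-27,0,0,0,85],[0,0,-27,0,0,0,85],[0,0,-27,0,0,0,85],[0,0,-26,0,0,0,85],[0,0,-26,0,0,0,85],[-2,20,0,0,0,0.003,85],[-2,38,0,0,0,0.003,85]]
  ]
}}

```text
time_s: 20.3
eef_pos: [0.5978, 0.2722, 0.3316]
eef_rot: [-0.001, 1.0, -0.023, 0.002]
wrist_force: [0.7, -1.3, -0.2]
opening: 0.997
grasp_force: 0.0
```

>>> {"fn": "jog_arm", "kwargs": {
  "series": [
    [[-2,40,0,0,0,0,85],[-2,40,0,0,0,0,85],[-2,40,0,0,0,0,85],[-2,40,0,0,0,0,85],[-2,40,0,0,0,0,85],[-2,40,0,0,0,0,85],[-2,40,0,0,0,0,85],[-2,38,0,0,0,0,85],[0,0,0,0,0,0,85],[0,0,0,0,0,0,85]]
  ]
}}

```text
time_s: 21.3
eef_pos: [0.5661, -0.0467, 0.33]
eef_rot: [-0.0, 1.0, -0.026, 0.0]
wrist_force: [-0.2, -0.1, -0.5]
opening: 0.997
grasp_force: 0.0
```

```bash
cat > tb.py <<'E'
from h import *
c=cam('wrist'); p,M,o=tool(); print(p,o['wrist_force'],o['time_s'])
P=cloud(c); z=P[...,2]; hsv=cv2.cvtColor(c['frame'],cv2.COLOR_BGR2HSV).astype(int)
near=np.hypot(P[...,0]-.565,P[...,1]+.048)<.03
m=near&(z>.119)&(z<.13); t=P[m]; print('tab top',m.sum(),np.median(t[:,2]),(t.min(0)+t.max(0))/2,t.mean(0),np.ptp(t,axis=0))
q=P[(np.hypot(P[...,0]-.55,P[...,1]+.05)<.05)&(z>.06)&(z<.066)]; print('slide front x min',np.percentile(q[:,0],1) if len(q) else None)
to([*(t.min(0)+t.max(0))[:2]/2,.087],np.radians(-2.8))
cv2.imwrite('pics/t1.png',cv2.resize(c['frame'],(640,480)))
E
python3 tb.py
```

```text
[ 0.56618416 -0.04582483  0.32994198] [-1.16733039  0.48626983 -0.8895199 ] 21.35
tab top 235 0.12449921928013014 [ 0.56582383 -0.04661505  0.12294375] [ 0.56647941 -0.04665894  0.12429684] [0.02522981 0.01307103 0.00762401]
slide front x min 0.5302086315054938
shift mm (tool axes) [ -0.5   0.9 242.9] rotvec [-0.0004 -0.0008 -0.0009] shift after turn [ -0.3   0.8 242.9]
```

>>> {"fn": "jog_arm", "kwargs": {
  "series": [
    [[-4,1,0,0,0,0,85],[0,0,20,0,0,0,85],[0,0,28,0,0,0,85],[0,0,28,0,0,0,85],[0,0,28,0,0,0,85],[0,0,28,0,0,0,85],[0,0,24,0,0,0,85],[0,0,20,0,0,0,85],[0,0,15,0,0,0,85],[0,0,0,0,0,0,85]]
  ]
}}

```text
time_s: 22.35
eef_pos: [0.5605, -0.0455, 0.1361]
eef_rot: [-0.001, 1.0, -0.024, -0.002]
wrist_force: [0.1, -0.1, -0.1]
opening: 0.993
grasp_force: 0.0
```

```bash
python3 tb.py; python3 - <<'E'
from h import *
w=dict(np.load('wrist.npz')); s=cam('scene'); u,v=map(int,proj(s,[.6,-.05,.15]))
cv2.imwrite('pics/t2.png',np.hstack([cv2.resize(s['frame'][v-70:v+70,u-70:u+70],(400,400),interpolation=cv2.INTER_CUBIC),cv2.resize(w['frame'],(400,400))]))
E
```

```text
[ 0.56156922 -0.04601885  0.13768472] [ 0.55456282 -0.41187812  1.09825579] 22.4
tab top 1027 0.12443046571419591 [ 0.5658806  -0.046685    0.12281244] [ 0.56703049 -0.0467122   0.12416828] [0.02570442 0.01416249 0.007429  ]
slide front x min 0.531150395330906
shift mm (tool axes) [ 4.4  0.5 50.7] rotvec [-0.0005  0.0017  0.0008] shift after turn [ 4.3  0.5 50.7]
```

View pics/t2.png

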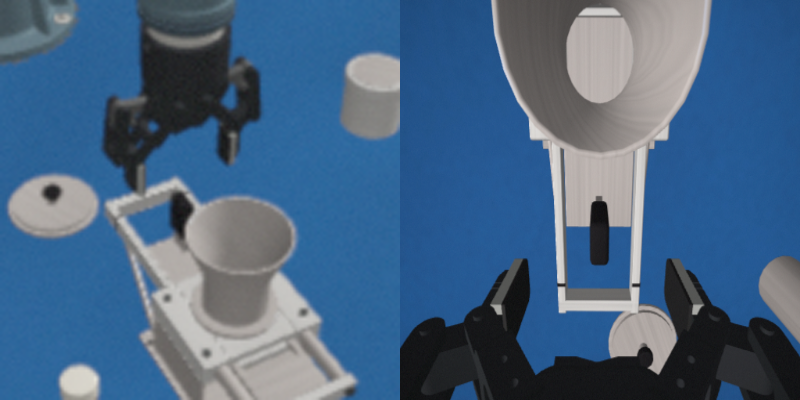

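The tab (599,235) is centred between the fingers (525 and 668), and nothing is near the hopper. I lower 50 mm and close.

>>> {"fn": "jog_arm", "kwargs": {
  "series": [
    [[0,0.5,10,0,0,0,85],[0,0,12,0,0,0,85],[0,0,12,0,0,0,85],[0,0,10,0,0,0,85],[0,0,6,0,0,0,85],[0,0,0,0,0,0,85],[0,0,0,0,0,0,85],[0,0,0,0,0,0,85],[0,0,0,0,0,0,85],[0,0,0,0,0,0,85]]
  ]
}}

```text
time_s: 23.45
eef_pos: [0.5623, -0.0475, 0.0887]
eef_rot: [0.0, 1.0, -0.025, 0.0]
wrist_force: [-0.2, -0.7, -0.3]
opening: 0.994
grasp_force: 0.0
```

>>> {"fn": "jog_arm", "kwargs": {
  "series": [
    [[0,0,0,0,0,0,60],[0,0,0,0,0,0,40],[0,0,0,0,0,0,25],[0,0,0,0,0,0,15],[0,0,0,0,0,0,3],[0,0,0,0,0,0,3],[0,0,0,0,0,0,3],[0,0,0,0,0,0,3],[0,0,0,0,0,0,3],[0,0,0,0,0,0,3]]
  ]
}}

```text
time_s: 24.45
eef_pos: [0.5621, -0.0472, 0.0884]
eef_rot: [-0.0, 1.0, -0.025, -0.0]
wrist_force: [-1.2, 2.2, 2.5]
opening: 0.159
grasp_force: 58.9
```

```bash
cat > sl.py <<'E'
from h import *
import sys
c=cam('wrist'); p,M,o=tool(); print(p,o['wrist_force'],o['time_s'],o['opening'],o['grasp_force'])
P=cloud(c); a=np.radians(-2.8); e=np.array([np.cos(a),np.sin(a)]); n=np.array([-e[1],e[0]])
x=(P[...,:2]-[.665,-.0517])@e; y=(P[...,:2]-[.665,-.0517])@n; z=P[...,2]
# blade front edge: lowest-x blade points (z~.064) per column strip between rails, clear of tab
for s in (1,-1):
    m=(s*y>.012)&(s*y<.03)&(z>.060)&(z<.068)&(x<-.06)&(x>-.172); v=x[m]
    mk=(abs(y-s*.038)<.003)&(z>.066)&(z<.074)&(x<-.145)&(x>-.171); g=cv2.cvtColor(c['frame'],cv2.COLOR_BGR2GRAY)[mk].astype(float); w=np.clip(np.median(g)-25-g,0,None) if len(g) else []
    print('side',s,'blade front x',np.percentile(v,1).round(4) if len(v) else None,len(v),'mark x',(w@x[mk]/w.sum()).round(4) if len(g) and w.sum()>0 else None,len(g))
if len(sys.argv)>1: cv2.imwrite(sys.argv[1],cv2.resize(c['frame'],(800,600)))
print('pull dir in tool axes',M.T@np.array([-e[0],-e[1],0]))
E
python3 sl.py
```

```text
[ 0.56204115 -0.04720111  0.08839134] [-0.58649927  2.94955141  3.87837116] 24.5 0.15414590534387654 58.941219449043274
side 1 blade front x -0.1123 1616 mark x None 0
side -1 blade front x -0.1122 1627 mark x None 0
pull dir in tool axes [-9.99999974e-01  2.28447987e-04  2.26139854e-05]
```

>>> {"fn": "jog_arm", "kwargs": {
  "series": [
    [[-3,0,0,0,0,0,3],[-5,0,0,0,0,0,3],[-5,0,0,0,0,0,3],[-5,0,0,0,0,0,3],[-5,0,0,0,0,0,3],[-5,0,0,0,0,0,3],[-5,0,0,0,0,0,3],[-5,0,0,0,0,0,3],[-4,0,0,0,0,0,3],[-2,0,0,0,0,0,3]]
  ]
}}

```text
time_s: 25.5
eef_pos: [0.5197, -0.0451, 0.0884]
eef_rot: [-0.0, 1.0, -0.025, 0.002]
wrist_force: [9.4, 4.4, -6.1]
opening: 0.158
grasp_force: 58.3
```

```bash
python3 sl.py pics/p1.png
```

```text
[ 0.51950728 -0.04511991  0.08839313] [ 8.33600968  4.34378934 -4.24330592] 25.55 0.15719052731596325 58.528520464897156
side 1 blade front x -0.1529 5080 mark x -0.159 390
side -1 blade front x -0.1531 5070 mark x -0.1591 385
pull dir in tool axes [-9.99991427e-01  5.90141659e-04 -4.09854626e-03]
```

View pics/p1.png

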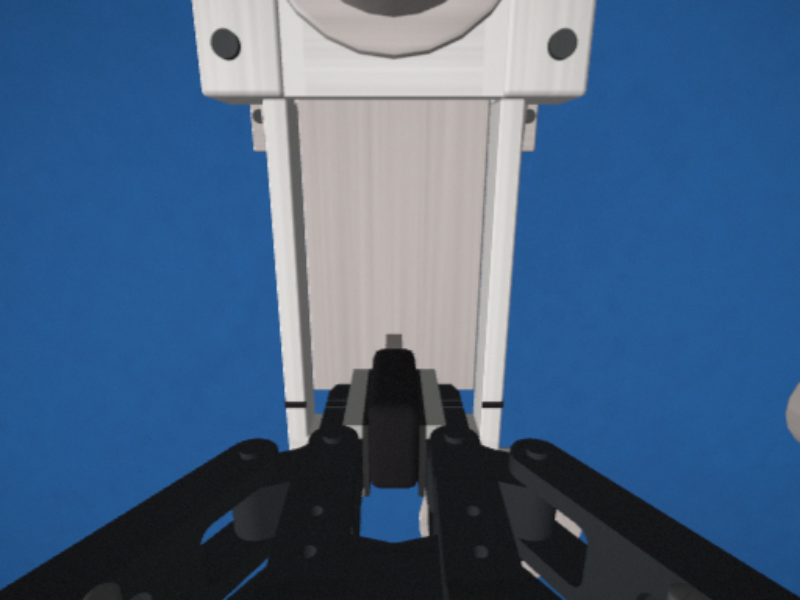

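The picture shows the blade's front edge at row 389 and the marks at row 404. The slide is about 41 mm out, so I pull about 4 mm more.

>>> {"fn": "jog_arm", "kwargs": {
  "series": [
    [[-1,0,0,0,0,0,3],[-1,0,0,0,0,0,3],[-1,0,0,0,0,0,3],[-0.7,0,0,0,0,0,3],[0,0,0,0,0,0,3],[0,0,0,0,0,0,3],[0,0,0,0,0,0,3],[0,0,0,0,0,0,3],[0,0,0,0,0,0,3],[0,0,0,0,0,0,3]]
  ]
}}

```text
time_s: 26.55
eef_pos: [0.5162, -0.0449, 0.0884]
eef_rot: [-0.0, 1.0, -0.025, 0.002]
wrist_force: [8.0, 4.5, -4.5]
opening: 0.158
grasp_force: 58.4
```

```bash
python3 sl.py; python3 - <<'E'
from h import *
c=dict(np.load('wrist.npz')); f=cv2.cvtColor(c['frame'],cv2.COLOR_BGR2HSV).astype(int)
for u in (205,210,294,298):
    s=f[200:275,u,1]; d=np.diff(s); print(u,'edge row',200+d.argmax(),onz(c,u,200.5+d.argmax(),.064)[:2])
from scipy.optimize import least_squares
for n in('top','scene'):
    c=cam(n);P=cloud(c);z=P[...,2];hsv=cv2.cvtColor(c['frame'],cv2.COLOR_BGR2HSV)
    m=(c['z_map']>0)&(np.hypot(P[...,0]-.601,P[...,1]-.329)<.07)&(z>.1)&(hsv[...,1]>60);t=P[m];print(n,'brush top',t[t[:,2]>.18].mean(0))
    m=(c['z_map']>0)&(np.hypot(P[...,0]-.601,P[...,1]-.329)<.06)&(z>.084)&(z<.097)&(hsv[...,1]<80);p=P[m];print('stand',least_squares(lambda x:np.hypot(p[:,0]-x[0],p[:,1]-x[1])-.0315,[.6,.33],loss='soft_l1',f_scale=.001).x)
E
```

```text
[ 0.51624404 -0.04495024  0.0884193 ] [ 8.77351353  4.20362013 -4.94248012] 26.6 0.16082856731280684 58.406787514686584
side 1 blade front x -0.1562 5307 mark x -0.1589 398
side -1 blade front x -0.1566 5326 mark x -0.159 387
pull dir in tool axes [-9.99990325e-01  6.25483558e-04 -4.35417463e-03]
205 edge row 249 [ 0.5068484  -0.01498372]
210 edge row 249 [ 0.5066946 -0.0180736]
294 edge row 249 [ 0.50410967 -0.07000246]
298 edge row 249 [ 0.50398653 -0.07247616]
top brush top [0.60088246 0.32649875 0.18353017]
stand [0.60091297 0.32885734]
scene brush top [0.60251499 0.32271528 0.18394243]
stand [0.60119565 0.32551491]
```

```bash
python3 -c "
from bench import ctrl
print(ctrl.hand_in())"
```

```text
the job is handed in; nothing more can be done
None
```

I handed the job in at 26.6 s: the hopper was brushed twice, the brush is free in its stand, and the slide is held about 45 mm out, its front edge within about 1 mm of the rail lines; `hand_in()` gave no verdict, and I did not re-measure the bowl or the bystanders.

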